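Bring the kitchen scale onto its mat and zero it

TASK

Take the kitchen scale by its carrying bridge and set it down gently, upright and centred on the cork mat, lined up with the mat (either end may face the front). Then, with the scale standing there, turn its black knob little by little until the tip of the pointer lies on the broad zero mark of the dial, and let go. Leave the bottles, the sugar jar and the mate where they stand.

Things in the scene. Friction and masses are not known exactly. Their poses are not given: they have to be found in the camera images.
- scale: Loose white kitchen scale, 0.63 to 0.88 kg, 200 (x) by 100 (y) mm, deck 42 mm above its feet; origin under its centre, z up. On it from -x to +x: round black knob at x = -74; paper dial with black pointer, x = -51 to 0; steel carrying bridge across y at x = +6, near the centre of mass; fixed round aluminium pan, 88 mm across, top at 60 mm, centred at x = +56.
- handle_grip (a point): Middle of the bridge's bar, where to take it to carry the scale: bar 14 mm thick along the scale's x, 12 mm tall, 96 mm long along y, its centre 100 mm and its top 106 mm above the feet. The posts, at y = -44 and +44, leave 80 mm between them.
- knob_grip (a point): On the knob's upright axis, 68.5 mm above the scale's feet: the height for the TCP. Round cylinder 34 mm across, 42.5 to 76.5 mm above the feet, gripped at any yaw; its axis is 73 mm from the bridge's near face. Turns stiffly (0.04 N m), stays where left, range -2.6 to 2.6 rad; positive is counter-clockwise from above.
- pointer (a joint): Pointer angle, rad: 0 points to the scale's -x (to the knob), positive is counter-clockwise from above (tip towards the scale's -y). Geared to the knob: turns the same way, one third as far. On the zero mark at -0.55; starts between -0.20 and 0.60, so the knob must go clockwise, 1.0 to 3.5 rad in all.
- pointer_tip (a point): Tip of the pointer, a thin black needle turning flat over the dial about the point x = 0, y = 0 of the scale, just beside the bridge; the tip is 44 mm from that pivot. It lies too low to touch the fingers.
- zero_mark (a point): Centre of the zero mark on the dial: the first mark of the arc on the scale's +y side, a black stroke 5 mm broad and 12 mm long (the other strokes are 1.5 mm). 44 mm from the pointer's pivot.
- mat: Cork mat fixed on the shelf, 260 (x) by 190 (y) by 4 mm thick; origin at the centre of its underside.
- bottle_tall: Empty clear plastic bottle, 68 mm across, 210 mm tall, very light; bystander. Origin under its centre.
- bottle_squat: Empty clear plastic bottle, 80 mm across, 165 mm tall, very light; bystander. Origin under its centre.
- sugar_jar: Closed glass sugar jar, 72 mm across, 100 mm tall; bystander. Origin under its centre.
- mate: White ceramic mate gourd, 82 mm across, 85 mm tall, with a steel bombilla standing in it up to 160 mm; bystander. Origin under its centre.

How it is judged (in metres and radians):
On the way, in this order (a step that is already met when the one before it is completed fails the run):
1. the scale has been set down on the mat, centred and lined up, and let go (x of scale in the frame of mat between -0.025 and 0.025 m and y of scale in the frame of mat between -0.02 and 0.02 m and z of scale in the frame of mat between 0.002 and 0.008 m and angle between the x axis of scale and the x axis of mat, either way round below 0.17 rad and angle between scale's own z axis and vertical below 0.05 rad and linear speed of scale below 0.02 m/s and contact force between scale and the fingers below 0.2 N), for 0.2 s.
2. with the scale standing on the mat, the pointer tip is on the zero mark (x of scale in the frame of mat between -0.025 and 0.025 m and y of scale in the frame of mat between -0.02 and 0.02 m and z of scale in the frame of mat between 0.002 and 0.008 m and angle between the x axis of scale and the x axis of mat, either way round below 0.17 rad and angle between scale's own z axis and vertical below 0.05 rad and linear speed of scale below 0.02 m/s and distance between pointer_tip and zero_mark below 0.0025 m), for 0.2 s.
At the end, for the whole second after the job is handed in: The scale stands upright and still on the mat, its centre within 25 mm along and 20 mm across of the mat's centre, its long axis within 0.17 rad of the mat's (either way round), and the pointer tip is within 2.5 mm of the middle of the zero mark (all of step 2); the robot touches nothing.
It fails at once if a bottle is shifted more than 30 mm or tipped over (distance of any of bottle_tall, bottle_squat from where it was at the start of the episode above 0.03 m or angle between any of bottle_tall, bottle_squat's own z axis and vertical above 0.4 rad).
It fails at once if the sugar jar or the mate is shifted more than 30 mm or tipped over (distance of any of sugar_jar, mate from where it was at the start of the episode above 0.03 m or angle between any of sugar_jar, mate's own z axis and vertical above 0.4 rad).
It fails at once if the scale is tipped more than 0.6 rad (angle between scale's own z axis and vertical above 0.6 rad).
It fails at once if the scale is dropped or slammed on the mat (more than 60 N) (contact force between scale and mat above 60 N).
It also fails if it takes over 67 s, if anything falls off the work surface, if the arm or the gripper's body presses on something with over 40 N, if the wrist force passes 120 N, or if a joint passes its speed limit or range.

ROBOT

A 7-joint arm with a two-finger parallel gripper is mounted at the origin on the work surface. World frame = base frame: x ahead of the robot, y to its left, z up, the work surface at z = 0. Lengths are in mm, angles in rad, forces in N, time in s.
With the tool pointing down it reaches from about 425 to 875 mm from the base axis. Payload 4.7 kg.
Tool frame: the origin (TCP) lies between the finger pads, 19 mm behind the fingertips; this is the grasp point; z points along the fingers, y is the line along which they close (so a half turn about z gives the same grasp; the last joint's range is limited). The gripper opens to 87 mm and grips with 3 to 60 N. Pads are 19 mm wide; open, the fingers measure 117 mm over their backs; the gripper's body (75 mm by 190 mm) begins 51 mm behind the grasp point.
Start: joints at [1.304, 0.321, -0.07, 1.45, 0.023, 1.371, -0.057], TCP at [180.11, -624.567, 241.287] pointing down, gripper open.
Joint ranges: [-2.86, 2.86], [-0.3, 2.09], [-1.38, 1.24], [0.06, 2.45], [-1.56, 4.7], [0.09, 2.05], [-2.69, 2.69]. Speed limits (rad/s): [2.57, 2.57, 3.14, 3.14, 3.14, 3.14, 3.14].

INTERFACE

Orientations are given as [roll, pitch, yaw] about the fixed x, y, z axes, in that order (R = Rz(yaw) Ry(pitch) Rx(roll)).
In Python, from station import manip, viewer gives the robot as it stands. The module is installed in compiled form; this text tells all that it offers.
- The arm moves only by the tool jog_arm, never from a script. Its argument "increments" is a list of rows, each an object of numbers: "rx", "ry", "rz": the turn, a rotation vector about the tool's x, y, z in rad; "x", "y", "z": the shift along the tool's x, y, z in mm; "claw": the finger opening in mm, from 0 to 87. In form: [{"rx": .., "ry": .., "rz": .., "x": .., "y": .., "z": .., "claw": ..}, ...]. A call has 1 to 12 rows; each row shifts and turns the commanded pose from where the row before left it, along the tool's axes as they then stand; what a row does not reach is not made up. A row lasts 1/8 s, in which the tool goes at most 62.5 mm and 10.7 degrees, less where a joint would pass 70% of its speed; a pose out of reach is approached as far as the arm can. A call with a gripper value outside its range is refused whole. The fingers move at their own pace and stop on an object; "newtons" is the grip in N (left out, the last holds). Time passes only in rows, so rows that do not move let the fingers close. It gives the time, the measured TCP pose, the force, the opening and the grip force at its end, in the units of the state.
- manip.sense(): the state, without advancing time (a new reading comes with each control period).
- viewer.get_image(name): name is "scene" or "top" or "wrist"; returns a dict with "color" (420x560x3 uint8, red, green, blue), "fx", "fy", "cx", "cy" (pixels), "R" (3x3) and "t" (3): a world point X has camera coordinates R X + t; the wrist camera has in their place "mount" (4x4, takes a point from camera to tool coordinates, whose origin is the TCP and whose axes are the flange's). Camera axes: x right, y down, z forward; pixel columns grow to the right and rows downward; lengths in mm; the calibration is good to about 2 mm. The wrist camera is an equidistant fisheye: a pixel r from the principal point sees the ray r / f radians off the axis. A picture is of the moment at which its call begins: read the wrist's pose just before it. There is no depth.
- manip.sign_off(): hands the job in; it is judged then, once.
The state is a dict: "clock": time; "joints": joint angles; "qd": joint speeds; "joint_efforts": joint torques, N m; "tool_pos": TCP position; "orientation": TCP orientation; "contact_force": force on the tool from outside, world axes, zero at the start; "wrist_torque": the same for the moment, N m; "gripper_width": finger opening in mm; "finger_force": force on a finger pad.
Only numpy, scipy, OpenCV 4.12 (cv2) and the standard library are available. Lean on these libraries where they do the work, as an engineer would, in place of code of your own. Each camera call takes 0.05 s, during which the arm holds its last target. There are 200 camera calls.

## Working session

There is one attempt and no reset: what is moved stays moved. The work goes in short steps, Python scripts to look and compute and a tool call to move; the robot and the scene stay as the last step left them, time stands still between calls to the robot, and variables do not carry over. Pictures are saved under pics/ and viewed, at most 10 in all, crops included, and the job is handed in when it is done.

Besides the shell and the picture viewer there is one more tool, called as name([rows], argument=value, ...), one row to a line, values as JSON. jog_arm: Moves the arm, as the interface text tells. Its arguments: {"type":"object","properties":{"increments":{"type":"array"},"newtons":{"type":"number"}},"required":["increments"]}

```bash
mkdir -p pics; python3 - <<'E'
from station import manip, viewer
import cv2, numpy as np
print(manip.sense())
for n in ("top","scene"):
    d=viewer.get_image(n); cv2.imwrite(f"pics/{n}0.png",d["color"][:,:,::-1])
    np.savez(f"pics/{n}0.npz",**d)
    print(n,{k:np.round(v,4).tolist() for k,v in d.items() if k!="color"})
E
```

```text
{'clock': 0.0, 'joints': array([ 1.30407495,  0.32181885, -0.07009432,  1.45165356,  0.02262037,
        1.37080266, -0.05690227]), 'qd': array([-2.48159531e-03,  8.55906541e-04,  3.27772155e-04,  8.64939762e-04,
       -2.24179301e-03, -9.92388627e-04,  6.69223589e-05]), 'joint_efforts': array([ 8.93515025e-04, -4.91278732e+01, -4.03429773e-01, -3.12523162e+01,
       -6.38392568e-02,  4.37599292e-02,  1.78919800e-04]), 'tool_pos': array([ 179.95531446, -624.06086946,  240.17502253]), 'orientation': array([-3.13970093e+00,  1.14664827e-04,  2.80862475e-01]), 'contact_force': array([-0.49368854, -0.11813743,  0.48315123]), 'wrist_torque': array([-0.00173855,  0.03976899, -0.03770336]), 'finger_force': 0.0, 'gripper_width': 86.79456972378335}
top {'fx': 381.4157, 'fy': 381.4157, 'cx': 281.6533, 'cy': 211.9142, 'R': [[-0.0187, -0.9997, 0.0126], [-0.9961, 0.0175, -0.0869], [0.0866, -0.0141, -0.9961]], 't': [-4.9701, 606.7532, 1120.1316]}
scene {'fx': 430.449, 'fy': 430.449, 'cx': 278.6881, 'cy': 205.2497, 'R': [[-0.1804, 0.9836, -0.0084], [0.819, 0.1455, -0.5551], [-0.5448, -0.1071, -0.8317]], 't': [106.7727, -464.7207, 1708.9188]}
```

View pics/top0.png

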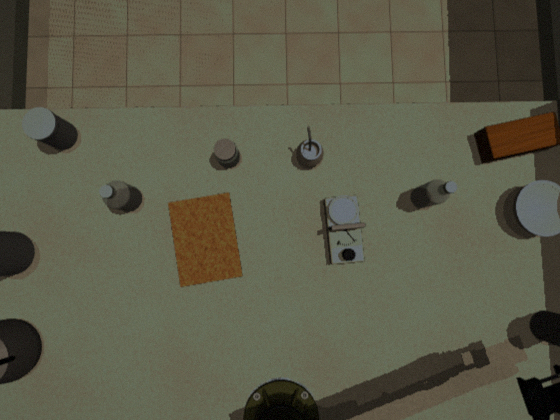

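View pics/scene0.png

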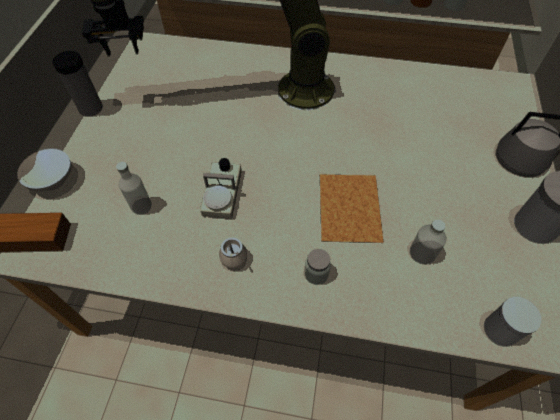

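The top view shows the mat around (205,239), the scale around (344,230) with its black knob at (348,255), the mate at (310,150), the sugar jar at (226,152), and bottles at (435,192) and (118,195). The scene view agrees.

```bash
cat > h.py <<'E'
import numpy as np, cv2
def ray(d,u,v,z):
    """pixel -> world point on plane z (pinhole camera)"""
    R,t=d["R"],d["t"]; c=-R.T@t
    w=R.T@np.array([(u-d["cx"])/d["fx"],(v-d["cy"])/d["fy"],1.]); return c+w*(z-c[2])/w[2]
def rect(d,mask,z):
    cs,_=cv2.findContours(mask.astype(np.uint8),0,2); c=max(cs,key=cv2.contourArea)
    P=np.array([ray(d,*p[0],z)[:2] for p in c],np.float32); return cv2.minAreaRect(P)
E
python3 - <<'E'
from h import *
for n in("top","scene"):
    d=dict(np.load(f"pics/{n}0.npz")); im=d["color"]; hsv=cv2.cvtColor(im,cv2.COLOR_RGB2HSV)
    m=(hsv[...,1]>150)&(hsv[...,0]<20)&(hsv[...,2]>90)
    m=cv2.morphologyEx(m.astype(np.uint8),cv2.MORPH_CLOSE,np.ones((5,5)))
    xs=slice(150,260) if n=="top" else slice(300,400)
    mm=np.zeros_like(m); mm[:,xs]=m[:,xs]
    print(n,"mat",rect(d,mm,4))
d=dict(np.load("pics/top0.npz"));im=d["color"]
a=cv2.resize(im[185:275,310:380],None,fx=6,fy=6,interpolation=cv2.INTER_CUBIC)
d2=dict(np.load("pics/scene0.npz"));b=cv2.resize(d2["color"][145:225,190:260],None,fx=6,fy=6,interpolation=cv2.INTER_CUBIC)
b=cv2.copyMakeBorder(b,0,a.shape[0]-b.shape[0],0,0,cv2.BORDER_CONSTANT)
cv2.imwrite("pics/s.png",np.clip(np.hstack([a,b])[:,:575*2].astype(float)*1.4,0,255)[:,:,::-1][:, :800])
E
```

```text
top mat ((530.837890625, 219.35626220703125), (255.92933654785156, 187.06149291992188), 8.749300956726074)
scene mat ((534.9400634765625, 222.68356323242188), (254.95420837402344, 184.4819793701172), 8.629595756530762)[ WARN:0@0.145] global loadsave.cpp:1063 imwrite_ Unsupported depth image for selected encoder is fallbacked to CV_8U.
```

View pics/s.png

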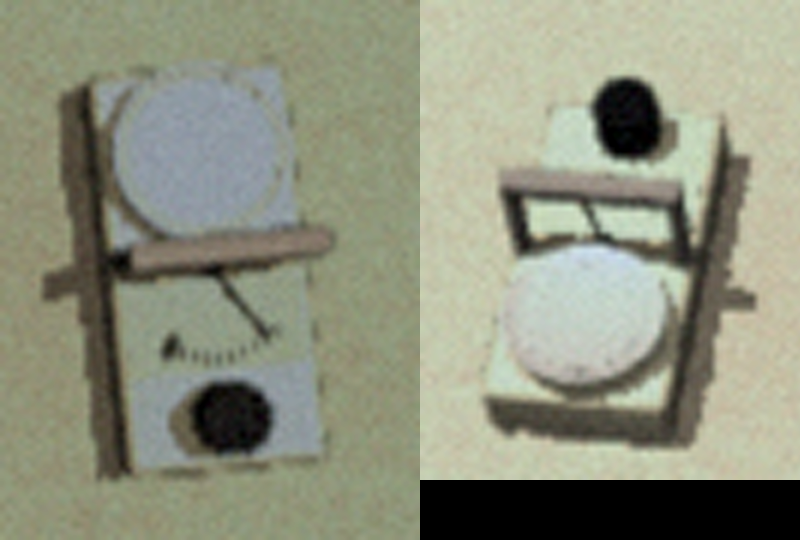

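The crop shows the scale's deck corners at (92,75), (280,68), (325,458) and (130,470). The pan is centred near (200,150), the knob top near (235,415), and the bar runs from (125,255) to (335,238). The pointer is on the side away from the broad zero mark at (172,345).

```bash
python3 - <<'E'
from h import *
d=dict(np.load("pics/top0.npz"))
g=lambda u,v,z:ray(d,310+(u+.5)/6-.5,185+(v+.5)/6-.5,z)
C=[g(u,v,42) for u,v in((92,75),(280,68),(325,458),(130,470))]
print("corners",np.round(C),"c",np.mean(C,0),[np.linalg.norm(C[i]-C[i-1]) for i in range(4)])
print("pan",g(200,150,60),"knob",g(236,412,76.5)); p=g(200,150,60)-g(236,412,76.5);print(np.hypot(*p[:2]),np.arctan2(p[1],p[0]))
a,b=g(125,257,102),g(334,240,102);print("bar",a,b,(a+b)/2,np.hypot(*(a-b)[:2]),np.arctan2((a-b)[1],(a-b)[0])-np.pi/2)
d=dict(np.load("pics/scene0.npz"))
g=lambda u,v,z:ray(d,190+(u-420+.5)/6-.5,145+(v+.5)/6-.5,z)
print("pan",g(587,313,60),"knob",g(627,103,76.5)); p=g(587,313,60)-g(627,103,76.5);print(np.hypot(*p[:2]),np.arctan2(p[1],p[0]))
a,b=g(683,192,103),g(503,181,103);print("bar",a,b,(a+b)/2,np.hypot(*(a-b)[:2]),np.arctan2((a-b)[1],(a-b)[0]))
E
```

```text
corners [[ 647. -145.   42.]
 [ 649. -239.   42.]
 [ 456. -254.   42.]
 [ 452. -159.   42.]] c [ 551.30640017 -199.40650204   42.        ] [np.float64(195.35164606948746), np.float64(93.7287515876504), np.float64(193.43046964785717), np.float64(95.95937768026904)]
pan [ 607.33402121 -194.82760565   60.        ] knob [ 480.44317115 -204.99072067   76.5       ]
127.29719845817303 0.07992275510157715
bar [ 553.99436936 -150.70603584  102.        ] [ 560.17281772 -248.86501811  102.        ] [ 557.08359354 -199.78552697  102.        ] 98.3532359555448 0.06286035344465835
pan [ 609.60681122 -191.21312026   60.        ] knob [ 481.66208449 -200.67599157   76.5       ]
128.2941893899091 0.07382620174241471
bar [ 554.99881637 -148.81246068  103.        ] [ 564.29659636 -242.72281507  103.        ] [ 559.64770637 -195.76763788  103.        ] 94.36950446916707 1.6694816886653234
```

jog_arm([
  {"z": -30},
  {"z": -30,"x": 40,"y": -25},
  {"x": 44,"y": -28},
  {"x": 44,"y": -28},
  {"x": 44,"y": -28},
  {"x": 44,"y": -28},
  {"x": 44,"y": -28},
  {"x": 44,"y": -28},
  {"x": 44,"y": -28},
  {"x": 44,"y": -28},
  {"x": 44,"y": -28},
  {"x": 44,"y": -28},
])

```text
invalid input at $.increments[0]: expected keys rx, ry, rz, x, y, z, claw
```

jog_arm([
  {"rz": -0.17},
  {"rz": -0.17},
  {"rz": -0.17},
  {"rz": -0.17},
  {"rz": -0.17},
  {"rz": -0.17},
  {"rz": -0.17},
  {"rz": -0.17},
  {},
  {},
])

```text
invalid input at $.increments[0]: expected keys rx, ry, rz, x, y, z, claw
```

```bash
cat >> h.py <<'E'
from scipy.spatial.transform import Rotation as Ro
def to_tool(s,P):
    """world points -> shift in tool axes from the measured TCP"""
    return Ro.from_euler("xyz",s["orientation"]).inv().apply(np.atleast_2d(P)-s["tool_pos"])
def wray(d,s,u,v,z):
    """wrist fisheye pixel -> world point on plane z"""
    q=np.array([u-d["cx"],v-d["cy"]])/d["fx"]; th=np.hypot(*q); k=np.sin(th)/max(th,1e-9)
    M=np.array(d["mount"]); R=Ro.from_euler("xyz",s["orientation"]).as_matrix()
    c=R@M[:3,3]+s["tool_pos"]; w=R@M[:3,:3]@np.array([q[0]*k,q[1]*k,np.cos(th)]); return c+w*(z-c[2])/w[2]
E
python3 - <<'E'
from h import *
from station import manip,viewer
import pickle
s=manip.sense();d=viewer.get_image("wrist");pickle.dump((s,d),open("pics/w1.pkl","wb"))
print(s["clock"],s["joints"],s["tool_pos"],s["orientation"],to_tool(s,[558.5,-198,100]),d["mount"])
cv2.imwrite("pics/w1.png",d["color"][:,:,::-1])
E
```

```text
0.1 [ 1.30411115  0.32174221 -0.07009668  1.45154281  0.02261962  1.37079967
 -0.05691406] [ 179.95013051 -624.11631273  240.2804023 ] [-3.13989109e+00  1.08315506e-04  2.80814098e-01] [[ 481.83031699 -304.27581363  140.74616089]] [[-1.33844489e-04 -9.67308138e-01 -2.53603922e-01  6.91272191e+01]
 [ 9.99999926e-01 -2.20757279e-04  3.14253156e-04 -1.06793426e+00]
 [-3.59964547e-04 -2.53603861e-01  9.67308096e-01 -1.44633295e+02]
 [ 0.00000000e+00  0.00000000e+00  0.00000000e+00  1.00000000e+00]]
```

View pics/w1.png

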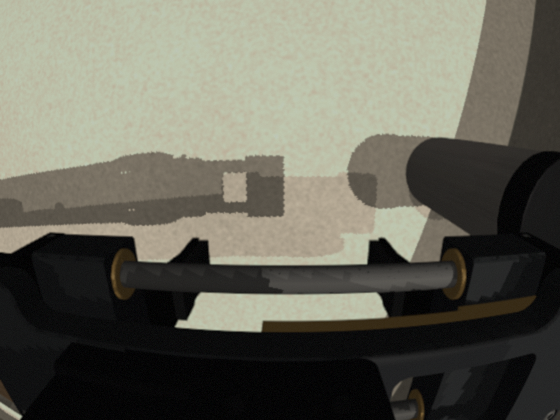

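The wrist view still shows the start pose, with fingers at (190,280) and (380,280) and a dark thermos at right (480,190). The rows were refused because every key is required, so I'll send them in full.

jog_arm([
  {"rx": 0,"ry": 0,"rz": 0,"x": 0,"y": -10,"z": -30,"claw": 87},
  {"rx": 0,"ry": 0,"rz": 0,"x": 42,"y": -26,"z": -30,"claw": 87},
  {"rx": 0,"ry": 0,"rz": 0,"x": 44,"y": -27,"z": 0,"claw": 87},
  {"rx": 0,"ry": 0,"rz": 0,"x": 44,"y": -27,"z": 0,"claw": 87},
  {"rx": 0,"ry": 0,"rz": 0,"x": 44,"y": -27,"z": 0,"claw": 87},
  {"rx": 0,"ry": 0,"rz": 0,"x": 44,"y": -27,"z": 0,"claw": 87},
  {"rx": 0,"ry": 0,"rz": 0,"x": 44,"y": -27,"z": 0,"claw": 87},
  {"rx": 0,"ry": 0,"rz": 0,"x": 44,"y": -27,"z": 0,"claw": 87},
  {"rx": 0,"ry": 0,"rz": 0,"x": 44,"y": -27,"z": 0,"claw": 87},
  {"rx": 0,"ry": 0,"rz": 0,"x": 44,"y": -27,"z": 0,"claw": 87},
  {"rx": 0,"ry": 0,"rz": 0,"x": 44,"y": -27,"z": 0,"claw": 87},
  {"rx": 0,"ry": 0,"rz": 0,"x": 44,"y": -25,"z": 0,"claw": 87},
])

```text
clock: 1.65
tool_pos: [559.8, -197.6, 301.1]
orientation: [3.141, 0.0, 0.281]
contact_force: [0.4, -0.3, -0.3]
gripper_width: 87.4
finger_force: 0.0
```

jog_arm([
  {"rx": 0,"ry": 0,"rz": -0.17,"x": 0,"y": 0,"z": 0,"claw": 87},
  {"rx": 0,"ry": 0,"rz": -0.17,"x": 0,"y": 0,"z": 0,"claw": 87},
  {"rx": 0,"ry": 0,"rz": -0.17,"x": 0,"y": 0,"z": 0,"claw": 87},
  {"rx": 0,"ry": 0,"rz": -0.17,"x": 0,"y": 0,"z": 0,"claw": 87},
  {"rx": 0,"ry": 0,"rz": -0.17,"x": 0,"y": 0,"z": 0,"claw": 87},
  {"rx": 0,"ry": 0,"rz": -0.17,"x": 0,"y": 0,"z": 0,"claw": 87},
  {"rx": 0,"ry": 0,"rz": -0.17,"x": 0,"y": 0,"z": 0,"claw": 87},
  {"rx": 0,"ry": 0,"rz": -0.17,"x": 0,"y": 0,"z": 0,"claw": 87},
  {"rx": 0,"ry": 0,"rz": 0,"x": 0,"y": 0,"z": 0,"claw": 87},
  {"rx": 0,"ry": 0,"rz": 0,"x": 0,"y": 0,"z": 0,"claw": 87},
])

```text
clock: 2.9
tool_pos: [558.9, -198.9, 301.1]
orientation: [-3.141, -0.0, 1.638]
contact_force: [0.2, -0.3, 0.4]
gripper_width: 86.6
finger_force: 0.0
```

```bash
python3 - <<'E'
from h import *
from station import manip,viewer
import pickle
s=manip.sense();d=viewer.get_image("wrist");pickle.dump((s,d),open("pics/w2.pkl","wb"))
print(s["clock"],s["joints"],s["tool_pos"],s["orientation"],to_tool(s,[558.5,-198,100]))
cv2.imwrite("pics/w2.png",d["color"][:,:,::-1])
E
```

```text
2.9 [ 0.81526092  0.22742823 -0.61497953  1.48795678  0.13120204  1.46795604
  0.26605478] [ 558.8887928  -198.94938634  301.07913382] [-3.14133001e+00 -2.28402994e-05  1.63791083e+00] [[  0.9687303   -0.271435   201.07923423]]
```

View pics/w2.png

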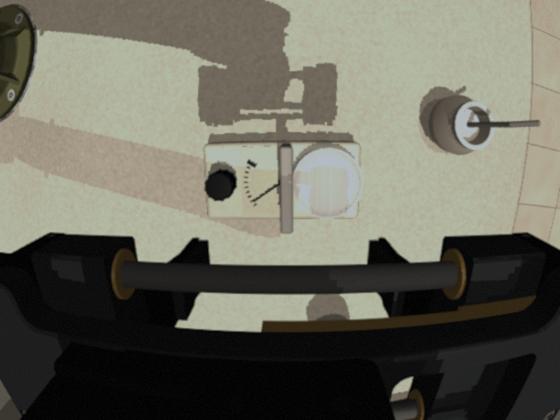

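The wrist view shows the bar from (287,145) to (287,233), the knob at (221,184), the pointer tip at (253,204) and the zero mark at (252,163).

```bash
python3 - <<'E'
from h import *
import pickle
s,d=pickle.load(open("pics/w2.pkl","rb"))
a,b=wray(d,s,287,146,106),wray(d,s,287,233,106)
k,p=wray(d,s,221,185,76.5),wray(d,s,327,182,60)
print(a,b,(a+b)/2,np.hypot(*(a-b)[:2])); print(k,p,np.hypot(*(k-p)[:2]),np.arctan2(*(p-k)[1::-1]))
print("in tool",to_tool(s,[(a+b)/2]))
E
```

```text
[ 554.10511055 -149.8855746   106.        ] [ 560.39150866 -244.73845154  106.        ] [ 557.2483096  -197.31201307  106.        ] 95.06096499513066
[ 480.01244428 -201.34661762   76.5       ] [ 605.1669845  -192.54440673   60.        ] 125.46369138294648 0.0702151169715891
in tool [[  1.73924892  -1.47574401 195.07956793]]
```

jog_arm([
  {"rx": 0,"ry": 0,"rz": 0,"x": 1.5,"y": -1,"z": 40,"claw": 87},
  {"rx": 0,"ry": 0,"rz": 0,"x": 0,"y": 0,"z": 45,"claw": 87},
  {"rx": 0,"ry": 0,"rz": 0,"x": 0,"y": 0,"z": 45,"claw": 87},
  {"rx": 0,"ry": 0,"rz": 0,"x": 0,"y": 0,"z": 35,"claw": 87},
  {"rx": 0,"ry": 0,"rz": 0,"x": 0,"y": 0,"z": 20,"claw": 87},
  {"rx": 0,"ry": 0,"rz": 0,"x": 0,"y": 0,"z": 16,"claw": 87},
  {"rx": 0,"ry": 0,"rz": 0,"x": 0,"y": 0,"z": 0,"claw": 50},
  {"rx": 0,"ry": 0,"rz": 0,"x": 0,"y": 0,"z": 0,"claw": 30},
  {"rx": 0,"ry": 0,"rz": 0,"x": 0,"y": 0,"z": 0,"claw": 20},
  {"rx": 0,"ry": 0,"rz": 0,"x": 0,"y": 0,"z": 0,"claw": 10},
  {"rx": 0,"ry": 0,"rz": 0,"x": 0,"y": 0,"z": 0,"claw": 5},
  {"rx": 0,"ry": 0,"rz": 0,"x": 0,"y": 0,"z": 0,"claw": 5},
], newtons=40)

```text
clock: 4.45
tool_pos: [557.9, -197.5, 100.3]
orientation: [3.142, 0.0, 1.641]
contact_force: [0.0, 0.2, 0.1]
gripper_width: 35.2
finger_force: 0.0
```

jog_arm([
  {"rx": 0,"ry": 0,"rz": 0,"x": 0,"y": 0,"z": 0,"claw": 5},
  {"rx": 0,"ry": 0,"rz": 0,"x": 0,"y": 0,"z": 0,"claw": 5},
  {"rx": 0,"ry": 0,"rz": 0,"x": 0,"y": 0,"z": 0,"claw": 5},
])

```text
clock: 4.82
tool_pos: [557.2, -197.6, 100.1]
orientation: [-3.14, -0.0, 1.641]
contact_force: [-2.7, -0.0, 0.9]
gripper_width: 13.7
finger_force: 40.0
```

jog_arm([
  {"rx": 0,"ry": 0,"rz": 0,"x": 0,"y": 0,"z": -5,"claw": 5},
  {"rx": 0,"ry": 0,"rz": 0,"x": 0,"y": 0,"z": -15,"claw": 5},
  {"rx": 0,"ry": 0,"rz": 0,"x": 0,"y": 0,"z": -20,"claw": 5},
  {"rx": 0,"ry": 0,"rz": 0,"x": 0,"y": 0,"z": -15,"claw": 5},
  {"rx": 0,"ry": 0,"rz": 0,"x": 0,"y": 0,"z": -5,"claw": 5},
  {"rx": 0,"ry": 0,"rz": 0,"x": 0,"y": 0,"z": 0,"claw": 5},
], newtons=50)

```text
clock: 5.58
tool_pos: [558.0, -197.6, 160.7]
orientation: [3.141, 0.001, 1.641]
contact_force: [-0.5, -0.2, -6.9]
gripper_width: 13.3
finger_force: 50.0
```

jog_arm([
  {"rx": 0,"ry": 0,"rz": 0,"x": 10,"y": 0,"z": 0,"claw": 5},
  {"rx": 0,"ry": 0,"rz": 0,"x": 20,"y": 1,"z": 0,"claw": 5},
  {"rx": 0,"ry": 0,"rz": 0,"x": 30,"y": 1,"z": 0,"claw": 5},
  {"rx": 0,"ry": 0,"rz": 0,"x": 30,"y": 1,"z": 0,"claw": 5},
  {"rx": 0,"ry": 0,"rz": 0,"x": 30,"y": 1,"z": 0,"claw": 5},
  {"rx": 0,"ry": 0,"rz": 0,"x": 30,"y": 1,"z": 0,"claw": 5},
  {"rx": 0,"ry": 0,"rz": 0,"x": 30,"y": 1,"z": 0,"claw": 5},
  {"rx": 0,"ry": 0,"rz": 0,"x": 30,"y": 1,"z": 0,"claw": 5},
  {"rx": 0,"ry": 0,"rz": 0,"x": 30,"y": 1,"z": 0,"claw": 5},
  {"rx": 0,"ry": 0,"rz": 0,"x": 30,"y": 1,"z": 0,"claw": 5},
  {"rx": 0,"ry": 0,"rz": 0,"x": 30,"y": 1,"z": 0,"claw": 5},
  {"rx": 0,"ry": 0,"rz": 0,"x": 30,"y": 1,"z": 0,"claw": 5},
])

```text
clock: 7.08
tool_pos: [544.4, 135.3, 160.0]
orientation: [-3.141, -0.0, 1.643]
contact_force: [0.3, 0.5, -7.1]
gripper_width: 13.2
finger_force: 50.0
```

jog_arm([
  {"rx": 0,"ry": 0,"rz": 0,"x": 30,"y": 0,"z": 0,"claw": 5},
  {"rx": 0,"ry": 0,"rz": 0,"x": 25,"y": 0,"z": 0,"claw": 5},
  {"rx": 0,"ry": 0,"rz": 0,"x": 20,"y": 0,"z": 0,"claw": 5},
  {"rx": 0,"ry": 0,"rz": 0,"x": 12,"y": 0,"z": 0,"claw": 5},
  {"rx": 0,"ry": 0,"rz": 0,"x": 3,"y": 0,"z": 0,"claw": 5},
  {"rx": 0,"ry": 0,"rz": -0.04,"x": 0,"y": 0,"z": 0,"claw": 5},
  {"rx": 0,"ry": 0,"rz": -0.04,"x": 0,"y": 0,"z": 0,"claw": 5},
  {"rx": 0,"ry": 0,"rz": 0,"x": 0,"y": 0,"z": 0,"claw": 5},
  {"rx": 0,"ry": 0,"rz": 0,"x": 0,"y": 0,"z": 0,"claw": 5},
])

```text
clock: 8.2
tool_pos: [539.6, 221.6, 160.1]
orientation: [-3.141, 0.0, 1.719]
contact_force: [0.7, -0.4, -6.8]
gripper_width: 13.5
finger_force: 50.0
```

```bash
python3 - <<'E'
from h import *
from station import manip,viewer
import pickle
s=manip.sense();d=viewer.get_image("wrist");pickle.dump((s,d),open("pics/w3.pkl","wb"))
print(s["clock"],s["joints"],s["tool_pos"],s["orientation"],to_tool(s,[538.5,222,104]),s["contact_force"],s["gripper_width"])
cv2.imwrite("pics/w3.png",d["color"][:,:,::-1])
E
```

```text
8.2 [ 0.25576425  0.33907684 -0.8263034   1.70197971  0.26422698  1.21699483
 -0.48638967] [539.58385908 221.63075665 160.13953793] [-3.14143833e+00  4.77664784e-04  1.71922543e+00] [[ 0.55228536 -1.00867258 56.13943686]] [ 0.71503835 -0.38272671 -6.80001823] 13.487818172283024
```

View pics/w3.png

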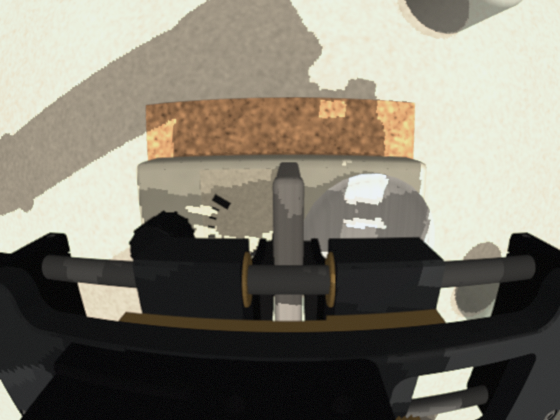

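The wrist view shows the scale hanging level, parallel to the mat, whose far corners are at (147,105) and (414,102). I'll lower it, slowly at the end.

```bash
python3 - <<'E'
from h import *
import pickle
s,d=pickle.load(open("pics/w3.pkl","rb"))
a,b=wray(d,s,147,105,4),wray(d,s,414,102,4);e=(b-a)[:2];L=np.hypot(*e);n=np.array([-e[1],e[0]])/L
print("mat",a,b,L,np.arctan2(e[1],e[0]),"centre",(a+b)[:2]/2-95*n)
a,b=wray(d,s,138,162,102),wray(d,s,424,163,102);e=(b-a)[:2];L=np.hypot(*e);n=np.array([-e[1],e[0]])/L
print("scale",L,np.arctan2(e[1],e[0]),"centre",(a+b)[:2]/2-50*n)
E
```

```text
mat [389.70958208 296.31841571   4.        ] [644.11479237 335.84934964   4.        ] 257.4581631304277 0.15415293769409683 centre [531.49878521 222.21039782]
scale 191.05678825406224 0.1424531941692844 centre [533.9073631  220.11115975]
```

jog_arm([
  {"rx": 0,"ry": 0,"rz": 0,"x": 0,"y": -1,"z": 10,"claw": 5},
  {"rx": 0,"ry": 0,"rz": 0,"x": 0,"y": 0,"z": 15,"claw": 5},
  {"rx": 0,"ry": 0,"rz": 0,"x": 0,"y": 0,"z": 12,"claw": 5},
  {"rx": 0,"ry": 0,"rz": 0,"x": 0,"y": 0,"z": 7,"claw": 5},
  {"rx": 0,"ry": 0,"rz": 0,"x": 0,"y": 0,"z": 4,"claw": 5},
  {"rx": 0,"ry": 0,"rz": 0,"x": 0,"y": 0,"z": 2,"claw": 5},
  {"rx": 0,"ry": 0,"rz": 0,"x": 0,"y": 0,"z": 1,"claw": 5},
  {"rx": 0,"ry": 0,"rz": 0,"x": 0,"y": 0,"z": 1,"claw": 5},
  {"rx": 0,"ry": 0,"rz": 0,"x": 0,"y": 0,"z": 1,"claw": 5},
])

```text
clock: 9.38
tool_pos: [538.6, 222.2, 107.4]
orientation: [3.141, 0.0, 1.721]
contact_force: [0.3, 0.3, -6.6]
gripper_width: 13.5
finger_force: 50.0
```

Centred within about 2 mm. On to contact.

jog_arm([
  {"rx": 0,"ry": 0,"rz": 0,"x": 0,"y": 0,"z": 1,"claw": 5},
  {"rx": 0,"ry": 0,"rz": 0,"x": 0,"y": 0,"z": 1,"claw": 5},
  {"rx": 0,"ry": 0,"rz": 0,"x": 0,"y": 0,"z": 1,"claw": 5},
  {"rx": 0,"ry": 0,"rz": 0,"x": 0,"y": 0,"z": 0,"claw": 5},
])

```text
clock: 9.88
tool_pos: [538.6, 222.1, 104.3]
orientation: [3.141, 0.0, 1.721]
contact_force: [-0.2, -0.2, -6.1]
gripper_width: 13.5
finger_force: 50.0
```

jog_arm([
  {"rx": 0,"ry": 0,"rz": 0,"x": 0,"y": 0,"z": 0.5,"claw": 5},
  {"rx": 0,"ry": 0,"rz": 0,"x": 0,"y": 0,"z": 0.5,"claw": 5},
  {"rx": 0,"ry": 0,"rz": 0,"x": 0,"y": 0,"z": 0,"claw": 5},
])

```text
clock: 10.25
tool_pos: [538.7, 222.2, 104.1]
orientation: [3.141, 0.0, 1.721]
contact_force: [-2.0, -1.4, 3.0]
gripper_width: 13.6
finger_force: 50.0
```

jog_arm([
  {"rx": 0,"ry": 0,"rz": 0,"x": 0,"y": 0,"z": 0,"claw": 40},
  {"rx": 0,"ry": 0,"rz": 0,"x": 0,"y": 0,"z": 0,"claw": 87},
  {"rx": 0,"ry": 0,"rz": 0,"x": 0,"y": 0,"z": 0,"claw": 87},
  {"rx": 0,"ry": 0,"rz": 0,"x": 0,"y": 0,"z": 0,"claw": 87},
  {"rx": 0,"ry": 0,"rz": 0,"x": 0,"y": 0,"z": 0,"claw": 87},
  {"rx": 0,"ry": 0,"rz": 0,"x": 0,"y": 0,"z": -10,"claw": 87},
  {"rx": 0,"ry": 0,"rz": 0,"x": 0,"y": 0,"z": -30,"claw": 87},
  {"rx": 0,"ry": 0,"rz": 0,"x": 0,"y": 0,"z": -40,"claw": 87},
  {"rx": 0,"ry": 0,"rz": 0,"x": 0,"y": 0,"z": -40,"claw": 87},
  {"rx": 0,"ry": 0,"rz": 0,"x": -10,"y": 0,"z": -20,"claw": 87},
  {"rx": 0,"ry": 0,"rz": 0,"x": -20,"y": 0,"z": 0,"claw": 87},
  {"rx": 0,"ry": 0,"rz": 0,"x": 0,"y": 0,"z": 0,"claw": 87},
])

```text
clock: 11.75
tool_pos: [543.5, 189.7, 242.7]
orientation: [-3.141, 0.002, 1.717]
contact_force: [0.3, 0.1, 0.4]
gripper_width: 87.3
finger_force: 0.0
```

```bash
python3 - <<'E'
from h import *
from station import manip,viewer
import pickle
s=manip.sense();d=viewer.get_image("wrist");pickle.dump((s,d),open("pics/w4.pkl","wb"))
print(s["clock"],s["joints"],s["tool_pos"],s["orientation"],s["contact_force"],s["gripper_width"])
cv2.imwrite("pics/w4.png",cv2.resize(d["color"][60:330,130:430,::-1],None,fx=2,fy=2,interpolation=cv2.INTER_CUBIC))
E
```

```text
11.75 [ 0.33363368  0.25261    -0.83730202  1.61505606  0.19235326  1.36051799
 -0.38252393] [543.53033173 189.6823931  242.74758649] [-3.14086469e+00  1.66226765e-03  1.71674479e+00] [0.274998   0.13120829 0.35375875] 87.27136084316626
```

View pics/w4.png

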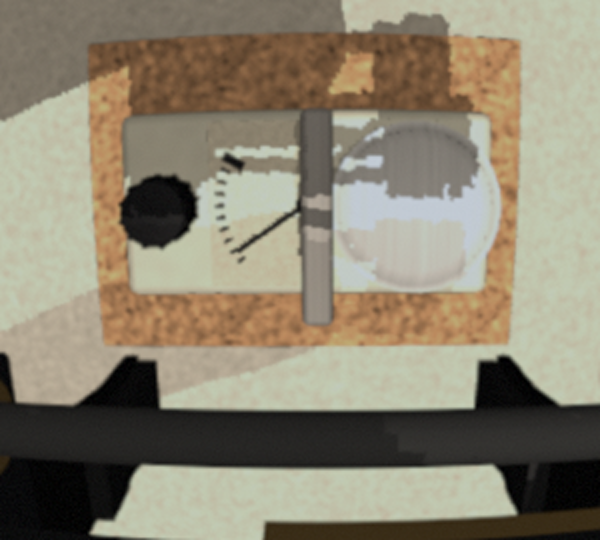

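The scale stands squarely on the mat. In the 2x crop (offset 130,60) the knob is at (158,212), the pointer tip at (235,252), the zero mark at (232,160), and the deck corners are at (124,116), (488,114), (485,293) and (130,293).

```bash
python3 - <<'E'
from h import *
import pickle
s,d=pickle.load(open("pics/w4.pkl","rb"))
g=lambda u,v,z:wray(d,s,130+(u+.5)/2-.5,60+(v+.5)/2-.5,z)
C=np.array([g(u,v,46) for u,v in((124,116),(488,114),(485,293),(130,293))]);print(C.round(1),C.mean(0),[np.linalg.norm(C[i]-C[i-1]) for i in range(4)])
e=C[1]+C[2]-C[0]-C[3];yaw=np.arctan2(e[1],e[0])
a,b=g(317,110,110),g(318,324,110);print("bar",(a+b)/2,np.hypot(*(a-b)[:2]))
k=g(159,212,80.5);pan=g(417,206,64);print("knob",k,"pan",pan,np.hypot(*(k-pan)[:2]));e=pan-k;yaw2=np.arctan2(e[1],e[0]);print(yaw,yaw2)
M=[g(u,v,4) for u,v in((90,44),(521,40),(508,345),(105,345))];print("mat",np.mean(M,0))
y=(yaw+yaw2)/2;R=np.array([[np.cos(y),np.sin(y)],[-np.sin(y),np.cos(y)]])
bc=((a+b)/2)[:2];o=bc-R.T@[6,0]
for n,p in(("knob",k),("pan",pan),("tip",g(235,252,46.5)),("zero",g(232,160,46.5)),("root",g(302,207,46.5))):
    q=R@(p[:2]-o);print(n,q,np.hypot(*q),np.arctan2(-q[1],-q[0]))
print("scale origin",o,"knob shift tool",to_tool(s,[*(o+R.T@[-74,0]),72.5]),to_tool(s,[*k[:2],72.5]))
E
```

```text
[[429.7 255.2  46. ]
 [621.  283.8  46. ]
 [637.7 187.3  46. ]
 [442.6 158.6  46. ]] [532.74488889 221.24845206  46.        ] [np.float64(97.4691804665396), np.float64(193.46663124488964), np.float64(97.89899348074916), np.float64(197.10711354199302)]
bar [538.85068545 222.03620379 110.        ] 93.7119415316639
knob [463.00823969 211.26499625  80.5       ] pan [588.16523854 230.17489357  64.        ] 126.57748053806964
0.14699933218246264 0.14995521615480342
mat [531.0595031  222.27459644   4.        ]
knob [-70.60139796   0.56685275] 70.60367353239918 -0.008028744248209879
pan [55.97594433  0.75392685] 55.981021335048716 -3.128124702718485
tip [-38.25157561 -25.91436342] 46.203217077237696 0.5954458165131029
zero [-38.70328264  23.29447226] 45.17274095592702 -0.5417957849399369
root [-2.170691   -2.00238364] 2.9532083691113598 0.7450882712389546
scale origin [532.91670054 221.14860979] knob shift tool [[ 32.77105047 -79.80047901 170.25148474]] [[ 33.34649504 -76.4033229  170.24805517]]
```

jog_arm([
  {"rx": 0,"ry": 0,"rz": 0,"x": 16,"y": -40,"z": 0,"claw": 70},
  {"rx": 0,"ry": 0,"rz": 0,"x": 16.8,"y": -39.8,"z": 0,"claw": 70},
  {"rx": 0,"ry": 0,"rz": -0.17,"x": 0,"y": 0,"z": 0,"claw": 70},
  {"rx": 0,"ry": 0,"rz": -0.17,"x": 0,"y": 0,"z": 0,"claw": 70},
  {"rx": 0,"ry": 0,"rz": -0.17,"x": 0,"y": 0,"z": 0,"claw": 70},
  {"rx": 0,"ry": 0,"rz": -0.17,"x": 0,"y": 0,"z": 0,"claw": 70},
  {"rx": 0,"ry": 0,"rz": -0.17,"x": 0,"y": 0,"z": 0,"claw": 70},
  {"rx": 0,"ry": 0,"rz": -0.17,"x": 0,"y": 0,"z": 0,"claw": 70},
  {"rx": 0,"ry": 0,"rz": -0.17,"x": 0,"y": 0,"z": 0,"claw": 70},
  {"rx": 0,"ry": 0,"rz": -0.17,"x": 0,"y": 0,"z": 0,"claw": 70},
  {"rx": 0,"ry": 0,"rz": 0,"x": 0,"y": 0,"z": 0,"claw": 70},
  {"rx": 0,"ry": 0,"rz": 0,"x": 0,"y": 0,"z": 0,"claw": 70},
])

```text
clock: 13.3
tool_pos: [458.8, 213.3, 242.9]
orientation: [3.142, -0.001, 3.079]
contact_force: [0.7, 0.7, -0.4]
gripper_width: 69.6
finger_force: 0.0
```

```bash
python3 - <<'E'
from h import *
from station import manip
s=manip.sense();print(s["joints"].round(2),s["tool_pos"],s["orientation"],to_tool(s,[459.7,210.2,72.5]))
E
```

```text
[ 0.44  0.07 -0.95  1.77  0.06  1.33  0.98] [458.80123593 213.31107657 242.90936924] [ 3.14158989e+00 -7.07622604e-04  3.07864815e+00] [[ -1.21326533  -3.04885197 170.40854494]]
```

jog_arm([
  {"rx": 0,"ry": 0,"rz": 0,"x": -1.2,"y": -3,"z": 40,"claw": 70},
  {"rx": 0,"ry": 0,"rz": 0,"x": 0,"y": 0,"z": 40,"claw": 70},
  {"rx": 0,"ry": 0,"rz": 0,"x": 0,"y": 0,"z": 35,"claw": 70},
  {"rx": 0,"ry": 0,"rz": 0,"x": 0,"y": 0,"z": 10,"claw": 70},
  {"rx": 0,"ry": 0,"rz": 0,"x": 0,"y": 0,"z": 0,"claw": 70},
  {"rx": 0,"ry": 0,"rz": 0,"x": 0,"y": 0,"z": 0,"claw": 70},
])

```text
clock: 14.05
tool_pos: [461.2, 210.4, 119.7]
orientation: [3.141, 0.002, 3.08]
contact_force: [0.5, -0.1, -0.4]
gripper_width: 69.7
finger_force: 0.0
```

```bash
python3 - <<'E'
from h import *
from station import manip
s=manip.sense();print(s["joints"].round(2),s["tool_pos"],s["orientation"],to_tool(s,[459.7,210.2,72.5]))
E
```

```text
[ 0.38  0.22 -0.94  1.92  0.2   1.09  0.87] [461.20239899 210.44627707 119.68311046] [3.14084955e+00 2.34928102e-03 3.08032680e+00] [[ 1.59534349 -0.37286223 47.17922869]]
```

jog_arm([
  {"rx": 0,"ry": 0,"rz": 0,"x": 1,"y": 0,"z": 20,"claw": 70},
  {"rx": 0,"ry": 0,"rz": 0,"x": 0,"y": 0,"z": 15,"claw": 70},
  {"rx": 0,"ry": 0,"rz": 0,"x": 0,"y": 0,"z": 8,"claw": 70},
  {"rx": 0,"ry": 0,"rz": 0,"x": 0,"y": 0,"z": 4,"claw": 70},
  {"rx": 0,"ry": 0,"rz": 0,"x": 0,"y": 0,"z": 0,"claw": 50},
  {"rx": 0,"ry": 0,"rz": 0,"x": 0,"y": 0,"z": 0,"claw": 40},
  {"rx": 0,"ry": 0,"rz": 0,"x": 0,"y": 0,"z": 0,"claw": 36},
  {"rx": 0,"ry": 0,"rz": 0,"x": 0,"y": 0,"z": 0,"claw": 30},
  {"rx": 0,"ry": 0,"rz": 0,"x": 0,"y": 0,"z": 0,"claw": 25},
  {"rx": 0,"ry": 0,"rz": 0,"x": 0,"y": 0,"z": 0,"claw": 25},
], newtons=12)

```text
clock: 15.3
tool_pos: [459.3, 209.7, 71.4]
orientation: [-3.141, 0.0, 3.081]
contact_force: [0.1, -1.7, 2.8]
gripper_width: 33.4
finger_force: 12.0
```

jog_arm([
  {"rx": 0,"ry": 0,"rz": 0,"x": 0,"y": 0,"z": 0,"claw": 25},
  {"rx": 0,"ry": 0,"rz": 0,"x": 0,"y": 0,"z": 0,"claw": 25},
], newtons=20)

```text
clock: 15.55
tool_pos: [459.3, 209.7, 71.4]
orientation: [-3.141, 0.0, 3.081]
contact_force: [-1.0, -2.5, 4.3]
gripper_width: 33.4
finger_force: 20.0
```

jog_arm([
  {"rx": 0,"ry": 0,"rz": 0.05,"x": 0,"y": 0,"z": 0,"claw": 25},
  {"rx": 0,"ry": 0,"rz": 0.1,"x": 0,"y": 0,"z": 0,"claw": 25},
  {"rx": 0,"ry": 0,"rz": 0.1,"x": 0,"y": 0,"z": 0,"claw": 25},
  {"rx": 0,"ry": 0,"rz": 0.1,"x": 0,"y": 0,"z": 0,"claw": 25},
  {"rx": 0,"ry": 0,"rz": 0.1,"x": 0,"y": 0,"z": 0,"claw": 25},
  {"rx": 0,"ry": 0,"rz": 0.1,"x": 0,"y": 0,"z": 0,"claw": 25},
  {"rx": 0,"ry": 0,"rz": 0.1,"x": 0,"y": 0,"z": 0,"claw": 25},
  {"rx": 0,"ry": 0,"rz": 0.1,"x": 0,"y": 0,"z": 0,"claw": 25},
  {"rx": 0,"ry": 0,"rz": 0.1,"x": 0,"y": 0,"z": 0,"claw": 25},
  {"rx": 0,"ry": 0,"rz": 0.1,"x": 0,"y": 0,"z": 0,"claw": 25},
  {"rx": 0,"ry": 0,"rz": 0.05,"x": 0,"y": 0,"z": 0,"claw": 25},
  {"rx": 0,"ry": 0,"rz": 0,"x": 0,"y": 0,"z": 0,"claw": 25},
])

```text
clock: 17.05
tool_pos: [459.5, 210.1, 71.4]
orientation: [3.141, 0.0, 2.081]
contact_force: [0.5, -1.6, 2.3]
gripper_width: 33.8
finger_force: 20.0
```

```bash
python3 - <<'E'
from h import *
from station import manip,viewer
s=manip.sense();print(s["joints"].round(2),s["tool_pos"],s["orientation"],s["contact_force"],s["wrist_torque"])
d=viewer.get_image("top");t=viewer.get_image("scene")["color"]
a=cv2.resize(d["color"][190:290,160:250],None,fx=4,fy=4,interpolation=cv2.INTER_CUBIC);b=cv2.resize(t[160:260,300:400],None,fx=4,fy=4,interpolation=cv2.INTER_CUBIC)
cv2.imwrite("pics/t5.png",np.hstack([a,b])[:,:,::-1])
E
```

```text
[ 0.2   0.25 -0.75  1.97  0.2   0.99 -0.13] [459.50250592 210.07969586  71.36512135] [3.14086706e+00 2.48433012e-04 2.08140524e+00] [ 0.45227109 -1.57339703  2.32270818] [-0.28133031 -0.17802511 -0.05144122]
```

View pics/t5.png

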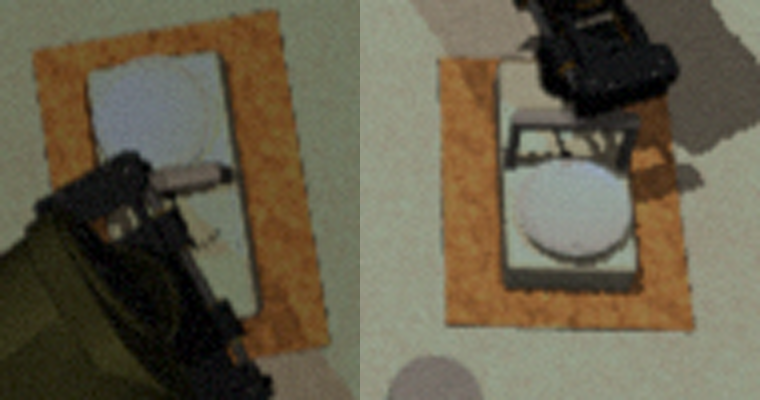

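The scale remains centred on the mat and the wrist torque shows the knob turning. Continuing 2.2 rad more, then I'll measure again.

jog_arm([
  {"rx": 0,"ry": 0,"rz": 0.06,"x": 0,"y": 0,"z": 0,"claw": 25},
  {"rx": 0,"ry": 0,"rz": 0.1,"x": 0,"y": 0,"z": 0,"claw": 25},
  {"rx": 0,"ry": 0,"rz": 0.1,"x": 0,"y": 0,"z": 0,"claw": 25},
  {"rx": 0,"ry": 0,"rz": 0.1,"x": 0,"y": 0,"z": 0,"claw": 25},
  {"rx": 0,"ry": 0,"rz": 0.1,"x": 0,"y": 0,"z": 0,"claw": 25},
  {"rx": 0,"ry": 0,"rz": 0.1,"x": 0,"y": 0,"z": 0,"claw": 25},
  {"rx": 0,"ry": 0,"rz": 0.1,"x": 0,"y": 0,"z": 0,"claw": 25},
  {"rx": 0,"ry": 0,"rz": 0.1,"x": 0,"y": 0,"z": 0,"claw": 25},
  {"rx": 0,"ry": 0,"rz": 0.1,"x": 0,"y": 0,"z": 0,"claw": 25},
  {"rx": 0,"ry": 0,"rz": 0.1,"x": 0,"y": 0,"z": 0,"claw": 25},
  {"rx": 0,"ry": 0,"rz": 0.1,"x": 0,"y": 0,"z": 0,"claw": 25},
  {"rx": 0,"ry": 0,"rz": 0.04,"x": 0,"y": 0,"z": 0,"claw": 25},
])

```text
clock: 18.65
tool_pos: [460.0, 210.0, 71.4]
orientation: [3.14, -0.001, 0.98]
contact_force: [1.8, -0.7, 1.9]
gripper_width: 33.5
finger_force: 20.0
```

jog_arm([
  {"rx": 0,"ry": 0,"rz": 0.06,"x": 0,"y": 0,"z": 0,"claw": 25},
  {"rx": 0,"ry": 0,"rz": 0.1,"x": 0,"y": 0,"z": 0,"claw": 25},
  {"rx": 0,"ry": 0,"rz": 0.1,"x": 0,"y": 0,"z": 0,"claw": 25},
  {"rx": 0,"ry": 0,"rz": 0.1,"x": 0,"y": 0,"z": 0,"claw": 25},
  {"rx": 0,"ry": 0,"rz": 0.1,"x": 0,"y": 0,"z": 0,"claw": 25},
  {"rx": 0,"ry": 0,"rz": 0.1,"x": 0,"y": 0,"z": 0,"claw": 25},
  {"rx": 0,"ry": 0,"rz": 0.1,"x": 0,"y": 0,"z": 0,"claw": 25},
  {"rx": 0,"ry": 0,"rz": 0.1,"x": 0,"y": 0,"z": 0,"claw": 25},
  {"rx": 0,"ry": 0,"rz": 0.1,"x": 0,"y": 0,"z": 0,"claw": 25},
  {"rx": 0,"ry": 0,"rz": 0.1,"x": 0,"y": 0,"z": 0,"claw": 25},
  {"rx": 0,"ry": 0,"rz": 0.1,"x": 0,"y": 0,"z": 0,"claw": 25},
  {"rx": 0,"ry": 0,"rz": 0.04,"x": 0,"y": 0,"z": 0,"claw": 25},
])

```text
clock: 20.15
tool_pos: [460.2, 209.6, 71.4]
orientation: [-3.141, -0.002, -0.12]
contact_force: [1.8, -1.9, 1.5]
gripper_width: 33.1
finger_force: 20.0
```

```bash
python3 - <<'E'
from h import *
from station import manip
s=manip.sense();print(s["joints"].round(2),s["tool_pos"],s["orientation"],s["contact_force"],s["wrist_torque"])
E
```

```text
[-0.05  0.2  -0.47  1.98  0.11  0.98 -2.26] [460.24459041 209.58649828  71.3854802 ] [-3.14148414e+00 -2.00132158e-03 -1.20388609e-01] [ 1.8120106  -1.851627    1.49963956] [-0.40607487 -0.44645313  0.0653925 ]
```

jog_arm([
  {"rx": 0,"ry": 0,"rz": 0,"x": 0,"y": 0,"z": 0,"claw": 45},
  {"rx": 0,"ry": 0,"rz": 0,"x": 0,"y": 0,"z": 0,"claw": 60},
  {"rx": 0,"ry": 0,"rz": 0,"x": 0,"y": 0,"z": 0,"claw": 60},
  {"rx": 0,"ry": 0,"rz": 0,"x": 0,"y": 0,"z": -10,"claw": 60},
  {"rx": 0,"ry": 0,"rz": 0,"x": 0,"y": 0,"z": -30,"claw": 60},
  {"rx": 0,"ry": 0,"rz": 0,"x": 0,"y": 0,"z": -40,"claw": 60},
  {"rx": 0,"ry": 0,"rz": 0,"x": 0,"y": 0,"z": -40,"claw": 60},
  {"rx": 0,"ry": 0,"rz": 0,"x": 0,"y": 0,"z": -20,"claw": 60},
  {"rx": 0,"ry": 0,"rz": 0,"x": 0,"y": 0,"z": 0,"claw": 60},
  {"rx": 0,"ry": 0,"rz": 0,"x": 0,"y": 0,"z": 0,"claw": 60},
])

```text
clock: 21.4
tool_pos: [458.6, 209.7, 210.4]
orientation: [3.141, 0.001, -0.119]
contact_force: [-0.8, -0.3, -0.3]
gripper_width: 60.3
finger_force: 0.0
```

```bash
python3 - <<'E'
from h import *
from station import manip,viewer
import pickle
s=manip.sense();d=viewer.get_image("wrist");pickle.dump((s,d),open("pics/w6.pkl","wb"))
print(s["clock"],s["joints"].round(2),s["tool_pos"],s["orientation"])
cv2.imwrite("pics/w6.png",cv2.resize(d["color"][20:300,150:410,::-1],None,fx=2,fy=2,interpolation=cv2.INTER_CUBIC))
E
```

```text
21.4 [-0.02  0.05 -0.47  1.83  0.03  1.26 -2.19] [458.63734536 209.6889751  210.39682056] [ 3.14084132e+00  1.11172399e-03 -1.19077341e-01]
```

View pics/w6.png

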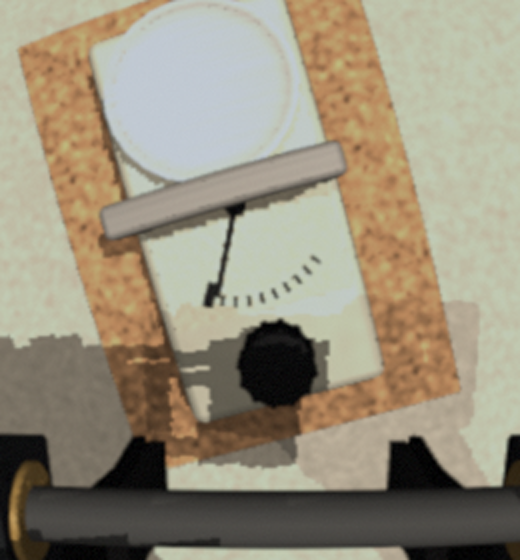

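The pointer runs from (235,210) toward the broad mark near (211,295) and nearly reaches it. The scale stands square on the mat. Measuring the remaining angle.

```bash
cat > m.py <<'E'
from h import *
import pickle
def measure(s,d,o=(532.8,221.2),yaw=.15,show=True):
    g=cv2.cvtColor(d["color"],cv2.COLOR_RGB2GRAY); big=cv2.resize(g,None,fx=3,fy=3,interpolation=cv2.INTER_CUBIC)
    R=np.array([[np.cos(yaw),np.sin(yaw)],[-np.sin(yaw),np.cos(yaw)]])
    v,u=np.nonzero(big<75)
    Q=np.array([R@(wray(d,s,(a+.5)/3-.5,(b+.5)/3-.5,46)[:2]-np.array(o)) for a,b in zip(u,v) if 450<a<1230 and 60<b<900])
    r=np.hypot(*Q.T);th=np.arctan2(-Q[:,1],-Q[:,0]); k=abs(th)<.8
    for lo in range(10,56,3):
        m=k&(r>=lo)&(r<lo+3)&(th<-.25)
        if m.any(): print(lo,m.sum(),th[m].min().round(3),th[m].max().round(3),th[m].mean().round(3))
    m=k&(r>15)&(r<34)&(th<-.2);n=k&(r>47)&(r<54)&(th<-.25)
    print("pointer",th[m].mean(),"line",cv2.fitLine(Q[m].astype(np.float32),2,0,.01,.01).ravel(),"mark outer",th[n].mean() if n.any() else None,Q[n].mean(0))
E
python3 - <<'E'
from m import *
s,d=pickle.load(open("pics/w6.pkl","rb"));measure(s,d)
E
```

```text
10 48 -0.564 -0.423 -0.493
13 43 -0.555 -0.452 -0.502
16 40 -0.537 -0.452 -0.49
19 40 -0.533 -0.459 -0.492
22 33 -0.515 -0.462 -0.489
25 47 -0.519 -0.456 -0.49
28 36 -0.511 -0.467 -0.487
31 36 -0.506 -0.465 -0.486
34 39 -0.507 -0.464 -0.484
37 79 -0.599 -0.466 -0.512
40 158 -0.602 -0.469 -0.535
43 132 -0.598 -0.466 -0.545
46 100 -0.598 -0.521 -0.558
49 31 -0.586 -0.524 -0.555
pointer -0.48974333311535956 line [  0.88723123  -0.461325   -21.482653    11.436882  ] mark outer -0.556042958129708 [-41.16823347  25.58257285]
```

jog_arm([
  {"rx": 0,"ry": 0,"rz": -0.1,"x": 1,"y": 0,"z": 35,"claw": 60},
  {"rx": 0,"ry": 0,"rz": -0.1,"x": 0,"y": 0,"z": 40,"claw": 60},
  {"rx": 0,"ry": 0,"rz": 0,"x": 0,"y": 0,"z": 35,"claw": 60},
  {"rx": 0,"ry": 0,"rz": 0,"x": 0,"y": 0,"z": 18,"claw": 60},
  {"rx": 0,"ry": 0,"rz": 0,"x": 0,"y": 0,"z": 8,"claw": 60},
  {"rx": 0,"ry": 0,"rz": 0,"x": 0,"y": 0,"z": 2,"claw": 60},
  {"rx": 0,"ry": 0,"rz": 0,"x": 0,"y": 0,"z": 0,"claw": 42},
  {"rx": 0,"ry": 0,"rz": 0,"x": 0,"y": 0,"z": 0,"claw": 38},
  {"rx": 0,"ry": 0,"rz": 0,"x": 0,"y": 0,"z": 0,"claw": 30},
  {"rx": 0,"ry": 0,"rz": 0,"x": 0,"y": 0,"z": 0,"claw": 25},
  {"rx": 0,"ry": 0,"rz": 0,"x": 0,"y": 0,"z": 0,"claw": 25},
  {"rx": 0,"ry": 0,"rz": 0,"x": 0,"y": 0,"z": 0,"claw": 25},
])

```text
clock: 22.95
tool_pos: [460.5, 209.8, 73.7]
orientation: [3.141, -0.001, 0.081]
contact_force: [0.5, -1.3, 4.4]
gripper_width: 33.5
finger_force: 20.0
```

jog_arm([
  {"rx": 0,"ry": 0,"rz": 0.05,"x": 0,"y": 0,"z": 0,"claw": 25},
  {"rx": 0,"ry": 0,"rz": 0.05,"x": 0,"y": 0,"z": 0,"claw": 25},
  {"rx": 0,"ry": 0,"rz": 0.05,"x": 0,"y": 0,"z": 0,"claw": 25},
  {"rx": 0,"ry": 0,"rz": 0.05,"x": 0,"y": 0,"z": 0,"claw": 25},
  {"rx": 0,"ry": 0,"rz": 0,"x": 0,"y": 0,"z": 0,"claw": 25},
  {"rx": 0,"ry": 0,"rz": 0,"x": 0,"y": 0,"z": 0,"claw": 25},
  {"rx": 0,"ry": 0,"rz": 0,"x": 0,"y": 0,"z": 0,"claw": 25},
])

```text
clock: 23.82
tool_pos: [460.5, 209.7, 73.6]
orientation: [3.141, -0.001, -0.119]
contact_force: [-0.1, -2.0, 5.7]
gripper_width: 33.6
finger_force: 20.0
```

jog_arm([
  {"rx": 0,"ry": 0,"rz": 0,"x": 0,"y": 0,"z": 0,"claw": 45},
  {"rx": 0,"ry": 0,"rz": 0,"x": 0,"y": 0,"z": 0,"claw": 60},
  {"rx": 0,"ry": 0,"rz": 0,"x": 0,"y": 0,"z": 0,"claw": 60},
  {"rx": 0,"ry": 0,"rz": 0,"x": 0,"y": 0,"z": -10,"claw": 60},
  {"rx": 0,"ry": 0,"rz": 0,"x": 0,"y": 0,"z": -30,"claw": 60},
  {"rx": 0,"ry": 0,"rz": 0,"x": 0,"y": 0,"z": -40,"claw": 60},
  {"rx": 0,"ry": 0,"rz": 0,"x": 0,"y": 0,"z": -40,"claw": 60},
  {"rx": 0,"ry": 0,"rz": 0,"x": 0,"y": 0,"z": -20,"claw": 60},
  {"rx": 0,"ry": 0,"rz": 0,"x": 0,"y": 0,"z": 0,"claw": 60},
  {"rx": 0,"ry": 0,"rz": 0,"x": 0,"y": 0,"z": 0,"claw": 60},
])

```text
clock: 25.08
tool_pos: [459.6, 209.6, 212.4]
orientation: [3.141, 0.001, -0.119]
contact_force: [0.7, -0.2, -0.2]
gripper_width: 59.9
finger_force: 0.0
```

```bash
python3 - <<'E'
from m import *
from station import manip,viewer
s=manip.sense();d=viewer.get_image("wrist");pickle.dump((s,d),open("pics/w7.pkl","wb"))
print(s["clock"],s["tool_pos"],s["orientation"]);measure(s,d)
cv2.imwrite("pics/w7.png",cv2.resize(d["color"][20:300,150:410,::-1],None,fx=2,fy=2,interpolation=cv2.INTER_CUBIC))
E
```

```text
25.075 [459.64482664 209.56657337 212.40936209] [ 3.14085809e+00  1.06610883e-03 -1.19164917e-01]
10 49 -0.685 -0.489 -0.584
13 35 -0.617 -0.525 -0.569
16 41 -0.616 -0.528 -0.571
19 46 -0.598 -0.52 -0.56
22 38 -0.593 -0.531 -0.559
25 45 -0.591 -0.527 -0.56
28 36 -0.581 -0.537 -0.558
31 46 -0.58 -0.532 -0.556
34 37 -0.57 -0.533 -0.552
37 67 -0.598 -0.521 -0.555
40 100 -0.603 -0.52 -0.562
43 106 -0.603 -0.518 -0.563
46 102 -0.601 -0.524 -0.561
49 33 -0.591 -0.527 -0.56
pointer -0.5613313520488019 line [  0.85623735  -0.5165826  -20.715242    12.996139  ] mark outer -0.5604702491967671 [-41.07551436  25.77853138]
```

View pics/w7.png

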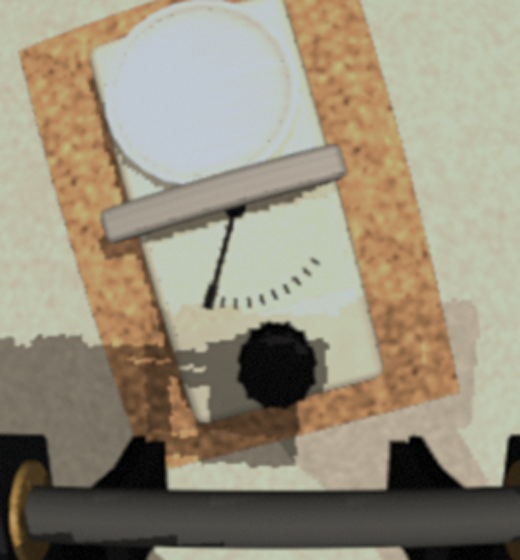

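The pointer now ends in the middle of the broad mark at (210,297), with the tip within about 0.5 mm. The scale is centred and the gripper is clear, so I'm handing in.

```bash
python3 -c "
from station import manip
print(manip.sign_off())"
```

```text
the job is handed in; nothing more can be done
None
```

The scale stands centred and lined up on the cork mat (about 2 mm off by my measurements), the pointer tip is on the zero mark (within about 0.5 mm), the gripper is clear, and the job was handed in at about 25 s; the hand-in returned no verdict.

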